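# Take the hand pump out of the breathing-apparatus tester case

### The arm

A 6-joint arm with a two-finger parallel gripper is mounted at the origin on the work surface. World frame = base frame: x ahead of the robot, y to its left, z up, the work surface at z = 0. Lengths are in m, angles in rad, forces in N, time in s.
With the tool pointing down it reaches from about 0.325 to 0.85 m from the base axis. Payload 4.4 kg.
Tool frame: the origin (TCP) lies midway between the tips of the shut fingers; the grasp point (between the pads) lies arm.grip_depth behind it (arm.grip_depth is the distance from the TCP to the grasp point, in m); z points along the fingers, y is the direction in which the jaws open and shut (so a half turn about z gives the same grasp; the last joint's range is limited). The gripper opens to 94 mm and grips with 3 to 60 N. Pads are 16 mm wide; open, the fingers measure 119 mm over their backs; the gripper's body (75 mm by 177 mm) begins 78 mm behind the grasp point.
Start: joints at [-1.429, 0.207, 1.542, -0, 1.393, -0.15], TCP at [0.166, -0.551, 0.205] pointing down, gripper open.
Joint ranges: [-2.73, 2.73], [-0.86, 2.22], [0.23, 2.46], [-1.11, 4.25], [0.08, 2.63], [-2.82, 2.82]. Speed limits (rad/s): [2.79, 2.79, 3.14, 3.14, 3.14, 3.14].

### API

Orientations are given as a unit quaternion [x, y, z, w].
In Python, from rig import arm gives the robot as it stands.
- The arm moves only by the tool carry_out, never from a script. Its argument "increments" is a list of rows, each a list of 7 numbers: the shift along the tool's x, y, z in units of 25 mm (1.0 is 25 mm), then the turn, a rotation vector about the tool's x, y, z in units of 6 degrees (1.0 is 6 degrees), then the closure in counts, from 0 (fully open) to 255 (shut). A call has 1 to 5 rows; each row is the pose to reach, as a shift and turn from the pose measured when the call began, along the tool's axes at that moment; what a row does not reach only later rows make up. A row lasts 1/12 s, in which the tool goes at most 41.7 mm and 7.16 degrees, less where a joint would pass 70% of its speed; a pose out of reach is approached as far as the arm can. A call with a gripper value outside its range is refused whole. The fingers move at their own pace and stop on an object; the grip force is fixed at half the most. Time passes only in rows, so rows that repeat a pose let the fingers close. It gives the time, the measured TCP pose, the force and the opening at its end, in the units of the state.
- arm.get_state(): the state, without advancing time (a new reading comes with each control period).
- arm.capture(name): name is "scene" or "side" or "wrist"; returns a dict with "frame" (480x640x3 uint8, red, green, blue), "range_z" (480x640 float32, m along the optical axis (not along the pixel's ray), 0 where there is no reading), "fx", "fy", "cx", "cy" (pixels), "rvec" (rotation vector, rad) and "tvec" (3), from world to camera coordinates, as OpenCV has them. Camera axes: x right, y down, z forward; pixel columns grow to the right and rows downward; lengths in m; the calibration is good to about 2 mm. A picture is of the moment at which its call begins.
- arm.close_job(): hands the job in, once; it reports no verdict.
Trained networks look in a picture, given as the dict that the camera call returned (one of the last four; its "shot" number tells which), for a name from the list of things; names that differ only in an ending like _2 or _b are one class to them, and where a whole thing is asked for, a point or a joint stands for the part that bears it (a point fixed in the world has none). Each returns a list of dicts, best first, with "p" (0 to 1); they miss things now and then, are a little off and sometimes report something else, mostly with a low value. They report only what shows in the picture. A call takes as long as a camera call.
- arm.search_frame(label, picture): "pixel" ([column, row] in pixels, amid what is visible of it).
- arm.trace(label, picture): "region" (480x640 bool, what is visible of it) and "pixel" ([column, row] in pixels, amid what is visible of it).
- arm.landmark_of(label, picture): "pixel" ([column, row] in pixels: a listed point, or the origin of a listed thing).
The state is a dict: "clock": time; "joints": joint angles; "dq": joint speeds; "joint_torque": joint torques, N m; "ee_pos": TCP position; "eef_rot": TCP orientation; "force": force on the tool from outside, world axes, zero at the start; "wrist_torque": the same for the moment, N m; "gripper_width": finger opening in m.
Only numpy, scipy, OpenCV 4.12 (cv2) and the standard library are available. Lean on these libraries where they do the work, as an engineer would, in place of code of your own. Each camera call takes 0.05 s, during which the arm holds its last target. There are 200 camera calls.

### The job

Lift the loose aluminium cover off the accessory bay of the tester case and lay it flat on the table, handle up, without dropping it. Then take the hand pump out of the bay: its red handle end is tucked under the panel and the opening is shorter than the pump, so tilt it and draw it out through the opening with the brass nozzle end leading. Finish while still holding the pump in the gripper, at rest, all of it more than 5 cm higher than the panel and touching nothing else, and leave the hose connector, the bottle and the wrench where they are.

Things in the scene. Friction and masses are not known exactly. Their poses are not given: they have to be found in the camera images.
- case: Base of an aluminium carrying case, 420 (its x) x 320 (y) x 110 mm high, heavy, does not move. Origin: centre of its underside on the table; z up, x points to the robot's left within 0.37 rad, y towards the robot. Walls 6 mm thick, 6 mm higher than the blue panel inside (top face 104 mm above the table, 4 mm thick). Carrying handle sticks out 34 mm on the far side. Its own lid lies far off.
- panel (a point): Middle of the panel's far half, on its top face. On this half and on the panel's right end are gauges, brass ports and knobs up to 18 mm high. They are not used.
- bay (a point): Centre of the accessory bay's opening in the panel's near half, at the panel's top face (104 mm up); case x 55, y 75 mm; axes as the case's. The opening is 240 mm (along case x) by 130 mm (y).
- bay_edge (a point): Middle of the opening's right-hand edge, at the panel's top face (case x -65, y 75 mm). Under the panel the bay runs on 90 mm beyond this edge, to the right; the pump's handle end is tucked in there, in the 80 mm between the bay's floor and the panel.
- bay_floor (a point): On the bay's floor, 20 mm above the table, at case x 10, y 75 mm. The bay is a trough 130 mm wide, case x -155 to 175. At case x -55 and 85 stand cradles that carry the pump's barrel: 10 mm thick (x), 52 mm wide (y), top 50 mm above the table, with ears 10 mm higher at 17 to 23 mm either side of the middle line.
- cover_grip (a point): Middle of the black bar handle (100 x 12 x 16 mm, long along its x) of the loose cover: aluminium plate 256 x 146 x 3 mm, a foam block 230 x 120 x 8 mm under it sits in the opening with 5 mm play. 0.25 kg. At the start on the bay, this point 132 mm up. It is 24 mm above the plate and 35.5 mm above the cover's underside: 35.5 mm up when laid on the table. Bar on feet at x +-43.
- pump_center (a point): Middle of the hand pump: one rigid piece 300 mm long, own x axis along it towards the nozzle, 0.25 to 0.45 kg, balanced within 15 mm of here. Smooth barrel, diameter 30 mm, from -85 to 95 mm; caps of 32 mm. At the start level in the cradles under the cover, 65 mm above the table, along case x, near case x 10 (+-8), y 75 mm, nozzle to the left.
- pump_nozzle (a point): Tip of the brass nozzle (diameter 12 to 16 mm, 35 mm long), on the pump's axis, 150 mm ahead of its middle.
- pump_handle (a point): End of the red knob handle (diameter 30 mm, 34 mm long), on the pump's axis, 150 mm behind its middle; at the start 67 to 83 mm of this end is under the panel.
- wrench_grip (a point): Bystander: steel wrench about 180 mm long lying on the table far to the left, roughly pointing away from the robot; a point on its handle. The table to the left of the case is free for 280 mm or more up to the wrench.
- connector_mid (a point): Bystander: black T-shaped hose connector, 110 x 80 x 38 mm, lying on the table just right of the case; its middle, 19 mm up.
- bottle_mid (a point): Bystander: amber bottle, diameter 52 mm, 115 mm high, standing on the table just right of the case; its middle, 57 mm up.

How it is judged:
On the way, in this order (a step that is already met when the one before it is completed fails the run):
1. the cover lies flat on the table, let go (height (world z) of cover_grip below 0.042 m and angle between cover_grip's own z axis and vertical below 0.08 rad and contact force between cover and the fingers below 0.05 N and contact force between cover and case below 0.05 N and linear speed of cover below 0.03 m/s), for 0.2 s.
2. the pump, held by the gripper, sticks out of the opening at a slant: nozzle above the panel, handle end still below it (height (world z) of pump_nozzle above 0.112 m and height (world z) of pump_handle below 0.1 m and contact force between pump and the fingers above 0.5 N), for 0.05 s.
At the end, for the whole second after the job is handed in: Gripper still holds the pump, at rest, both ends more than 154 mm above the table (50 mm over the panel), touching neither case nor cover. The cover lies flat on the table, handle up (tilt under 0.08 rad, grip point under 42 mm high), clear of the case, untouched (height (world z) of each of pump_nozzle, pump_handle above 0.154 m and height (world z) of pump_center above 0.16 m and contact force between pump and the fingers above 0.5 N and contact force between each of pump, cover and case below 0.05 N and contact force between pump and cover below 0.05 N and linear speed of pump below 0.04 m/s and angular speed of pump below 0.4 rad/s and height (world z) of cover_grip below 0.042 m and angle between cover_grip's own z axis and vertical below 0.08 rad and contact force between cover and the arm below 0.05 N and linear speed of cover below 0.03 m/s); the arm keeps its last pose, push and grip.
It fails at once if the hose connector is disturbed (distance of connector_mid from where it was at the start of the episode above 0.03 m).
It fails at once if the bottle is disturbed (distance of bottle_mid from where it was at the start of the episode above 0.03 m).
It fails at once if the wrench is disturbed (distance of wrench_grip from where it was at the start of the episode above 0.03 m).
It fails at once if the cover is dropped (linear speed of cover above 0.7 m/s and contact force between cover and the fingers below 0.05 N).
It also fails if it takes over 54 s, if anything falls off the work surface, if the arm or the gripper's body presses on something with over 40 N, if the wrist force passes 120 N, or if a joint passes its speed limit or range.

## Working session

There is one attempt and no reset: what is moved stays moved. The work goes in short steps, Python scripts to look and compute and a tool call to move; the robot and the scene stay as the last step left them, time stands still between calls to the robot, and variables do not carry over. Pictures are saved under pics/ and viewed, about 8 in all and at most 12, crops included, and the job is handed in when it is done.

Besides the shell and the picture viewer there is one more tool, called after "Call:" in YAML: its name, and indented under it one key for each argument. carry_out: Moves the arm, as the interface text tells. Its arguments: {"type":"object","properties":{"increments":{"type":"array"}},"required":["increments"]}

```bash
ls; mkdir -p pics; cat > h.py <<'E'
import numpy as np, cv2
from scipy.spatial.transform import Rotation as R
from rig import arm
def cam(c):
    return R.from_rotvec(c["rvec"]).as_matrix(), np.array(c["tvec"]).ravel()
def cloud(c):
    v,u=np.mgrid[:480,:640]; z=c["range_z"]
    P=np.stack([(u-c["cx"])/c["fx"]*z,(v-c["cy"])/c["fy"]*z,z],-1)
    Rm,t=cam(c); return (P-t)@Rm
def onplane(c,px,h):
    Rm,t=cam(c); d=Rm.T@np.array([(px[0]-c["cx"])/c["fx"],(px[1]-c["cy"])/c["fy"],1]); o=-Rm.T@t
    return o+d*(h-o[2])/d[2]
def save(c,n): cv2.imwrite(f"pics/{n}.png",cv2.cvtColor(c["frame"],cv2.COLOR_RGB2BGR))
def inc(target,Rt):
    s=arm.get_state(); R0=R.from_quat(s["eef_rot"])
    return np.round(R0.inv().apply(np.array(target)-s["ee_pos"])/0.025,2), np.round((R0.inv()*Rt).as_rotvec(degrees=True)/6,2)
def down(yaw): # tool y axis (jaws) heading at world angle yaw, z down
    y=np.array([np.cos(yaw),np.sin(yaw),0]); z=np.array([0,0,-1.]); x=np.cross(y,z)
    return R.from_matrix(np.stack([x,y,z],1))
E
python3 - <<'E'
from h import *
print(arm.get_state(), arm.grip_depth)
for n in ("scene","side"):
    c=arm.capture(n); save(c,n+"0"); P=cloud(c)
    Rm,t=cam(c); print(n,-Rm.T@t)
    for l in ("case","panel","bay","bay_edge","cover_grip","wrench_grip","connector_mid","bottle_mid"):
        r=arm.landmark_of(l,c)
        for q in r[:2]:
            u,v=np.round(q["pixel"]).astype(int); h={"case":0,"cover_grip":.132,"wrench_grip":.005,"connector_mid":.019,"bottle_mid":.057}.get(l,.104)
            print(l,round(q["p"],2),(u,v),onplane(c,q["pixel"],h).round(3),P[min(max(v,0),479),min(max(u,0),639)].round(3))
E
```

```text
pics
{'clock': 0.0, 'joints': array([-1.42849372e+00,  2.07423818e-01,  1.54295483e+00, -4.87242550e-05,
        1.39350898e+00, -1.50505347e-01]), 'dq': array([ 0.0012779 ,  0.0034193 , -0.00029072,  0.00088484,  0.00025104,
       -0.00051825]), 'joint_torque': array([-3.32457194e-04, -3.70880270e+01, -2.81418282e+01,  6.97507546e-02,
        3.61905538e-02, -1.62249485e-04]), 'ee_pos': array([ 0.16582183, -0.54971481,  0.20428825]), 'eef_rot': array([ 9.89300784e-01,  1.45885711e-01, -1.92688698e-05, -1.14757407e-03]), 'force': array([-0.04132512, -0.0698245 , -0.36767907]), 'wrist_torque': array([0.0002228 , 0.03908648, 0.00865027]), 'gripper_width': 0.09421179458989444} 0.0188
scene [ 1.43902555e+00 -8.35527557e-04  1.00201673e+00]
case 0.74 (np.int64(263), np.int64(284)) [ 0.576 -0.079  0.   ] [ 0.667 -0.071  0.107]
panel 0.71 (np.int64(262), np.int64(290)) [ 0.68  -0.072  0.104] [ 0.679 -0.073  0.102]
panel 0.64 (np.int64(276), np.int64(286)) [ 0.671 -0.044  0.104] [ 0.673 -0.043  0.107]
bay_edge 0.7 (np.int64(237), np.int64(231)) [ 0.495 -0.138  0.104] [ 0.496 -0.138  0.106]

[... 354 characters left out ...]
 -0.335  0.036]
bottle_mid 0.73 (np.int64(171), np.int64(211)) [ 0.363 -0.323  0.057] [ 0.38  -0.318  0.073]
side [-0.00951947  0.87412361  0.74491418]
panel 0.62 (np.int64(294), np.int64(212)) [ 0.681 -0.053  0.104] [ 0.681 -0.052  0.103]
bay_edge 0.79 (np.int64(362), np.int64(212)) [ 0.511 -0.149  0.104] [ 0.509 -0.144  0.107]
cover_grip 0.81 (np.int64(337), np.int64(226)) [ 0.511 -0.008  0.132] [ 0.532 -0.044  0.106]
wrench_grip 0.75 (np.int64(182), np.int64(404)) [0.535 0.541 0.005] [0.534 0.542 0.008]
connector_mid 0.44 (np.int64(403), np.int64(209)) [ 0.475 -0.368  0.019] [ 0.417 -0.221  0.105]
bottle_mid 0.94 (np.int64(432), np.int64(213)) [ 0.364 -0.324  0.057] [ 0.356 -0.3    0.071]
```

```bash
python3 - <<'E'
from h import *
c=arm.capture("scene"); P=cloud(c)
for l in ("case","cover_grip"):
    q=arm.trace(l,c)[0]; m=q["region"]&(c["range_z"]>0)
    X=P[m]; z=X[:,2]; print(l,q["p"],m.sum(),np.percentile(z,[1,10,50,90,99]).round(3))
    if l=="case": X=X[(z>.095)&(z<.125)]
    r=cv2.minAreaRect(X[:,:2].astype(np.float32)*1000); print(r)
    if l!="case":
        for lo,hi in((.107,.118),(.127,.145)):
            Y=X[(z>lo)&(z<hi)]; print(lo,len(Y),np.median(Y[:,2]) if len(Y) else 0,cv2.minAreaRect(Y[:,:2].astype(np.float32)*1000) if len(Y) else 0)
E
```

```text
case 0.87 20975 [0.008 0.037 0.105 0.115 0.12 ]
((588.3214721679688, -86.45965576171875), (426.8818054199219, 337.6993713378906), 76.44524383544922)
cover_grip 0.74 4686 [0.104 0.106 0.108 0.112 0.141]
((525.2684936523438, -14.329864501953125), (258.48297119140625, 155.25485229492188), 76.52202606201172)
0.107 3087 0.10870066874846578 ((527.313720703125, -14.565765380859375), (255.95965576171875, 151.16708374023438), 76.52202606201172)
0.127 299 0.1375377412135198 ((527.9896240234375, -14.167953491210938), (99.70431518554688, 18.324359893798828), 75.47672271728516)
```

View pics/scene0.png

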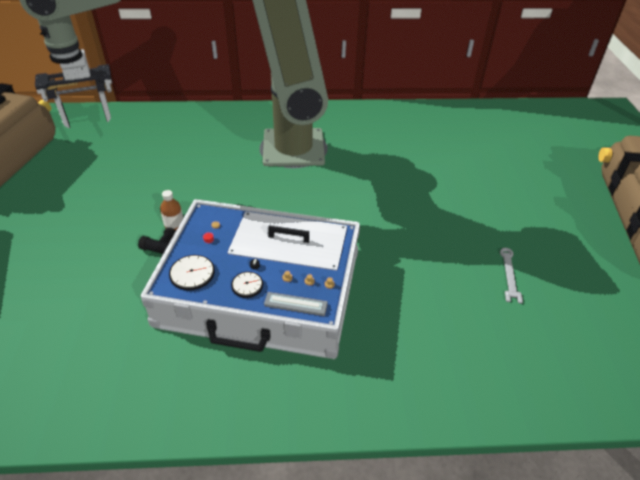

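The view shows the case at image centre (corners ~(193,203),(358,220),(335,352),(148,305)), the cover's handle at (289,233), connector and bottle at (160,243)/(171,210), and the wrench at (511,275). The geometry is consistent: case yaw ≈ -13.6°, centre (0.588,-0.086). Moving above the cover.

Call:
carry_out:
  increments:
    - [20,-16.3,0,0,0,-9.9,0]
    - [20,-16.3,0,0,0,-9.9,0]
    - [20,-16.3,0,0,0,-9.9,0]
    - [20,-16.3,0,0,0,-9.9,0]
    - [20,-16.3,0,0,0,-9.9,0]

```text
clock: 1.47
ee_pos: [0.2832, -0.3763, 0.2055]
eef_rot: [0.895, 0.445, 0.0, 0.0]
force: [1.3, -0.9, 0.6]
gripper_width: 0.0938
```

```bash
python3 - <<'E'
from h import *
print(arm.get_state()["ee_pos"],inc([.528,-.014,.2],down(np.radians(-13.6))))
E
```

```text
[ 0.28322248 -0.37629679  0.20550547] (array([17.46, -0.94,  0.22]), array([ 0.  ,  0.  , -3.92]))
```

Call:
carry_out:
  increments:
    - [17.5,-0.9,0.2,0,0,-3.9,0]
    - [17.5,-0.9,0.2,0,0,-3.9,0]
    - [17.5,-0.9,0.2,0,0,-3.9,0]
    - [17.5,-0.9,0.2,0,0,-3.9,0]
    - [17.5,-0.9,0.2,0,0,-3.9,0]

```text
clock: 1.88
ee_pos: [0.4003, -0.2037, 0.2035]
eef_rot: [0.786, 0.618, 0.0, 0.001]
force: [1.4, 0.2, -0.2]
gripper_width: 0.0936
```

```bash
python3 - <<'E'
from h import *
print(arm.get_state()["ee_pos"],inc([.528,-.014,.2],down(np.radians(-13.6))))
E
```

```text
[ 0.40025879 -0.20369094  0.2035202 ] (array([8.58, 3.17, 0.14]), array([ 0.01,  0.01, -0.01]))
```

Call:
carry_out:
  increments:
    - [8.6,3.2,0.1,0,0,0,0]
    - [8.6,3.2,0.1,0,0,0,0]
    - [8.6,3.2,0.1,0,0,0,0]
    - [8.6,3.2,0.1,0,0,0,0]
    - [8.6,3.2,0.1,0,0,0,0]

```text
clock: 2.3
ee_pos: [0.5168, -0.0307, 0.2015]
eef_rot: [0.786, 0.618, 0.0, 0.001]
force: [0.6, -0.5, -0.4]
gripper_width: 0.0942
```

Call:
carry_out:
  increments:
    - [0,0,0,0,0,0,0]

```text
clock: 2.38
ee_pos: [0.5196, -0.0251, 0.2017]
eef_rot: [0.784, 0.621, 0.002, 0.001]
force: [-0.5, -0.1, 1.1]
gripper_width: 0.0942
```

```bash
python3 - <<'E'
from h import *
c=arm.capture("wrist"); save(c,"w1"); P=cloud(c)
for l in ("cover_grip","bay","bay_edge"):
    for q in arm.landmark_of(l,c)[:1]: print(l,q["p"],q["pixel"],onplane(c,q["pixel"],.132 if l=="cover_grip" else .104))
m=(P[...,2]>.13)&(P[...,2]<.148)&(c["range_z"]>.1)
Y=P[m]; Y=Y[np.linalg.norm(Y[:,:2]-[.528,-.014],axis=1)<.08]; print(len(Y),cv2.minAreaRect(Y[:,:2].astype(np.float32)*1000))
print(arm.get_state()["ee_pos"],inc([.528,-.014,.1135],down(np.radians(-13.6))))
E
```

```text
cover_grip 0.73 [322.2, 245.7] [ 0.52477202 -0.01820284  0.132     ]
bay_edge 0.82 [323.4, 384.8] [ 0.50000946 -0.1315568   0.104     ]
3235 ((527.6157836914062, -16.3603515625), (99.32849884033203, 12.007302284240723), 76.38041687011719)
[ 0.51625925 -0.03132704  0.20133036] (array([0.79, 0.29, 3.51]), array([ 0.02,  0.01, -0.01]))
```

View pics/w1.png

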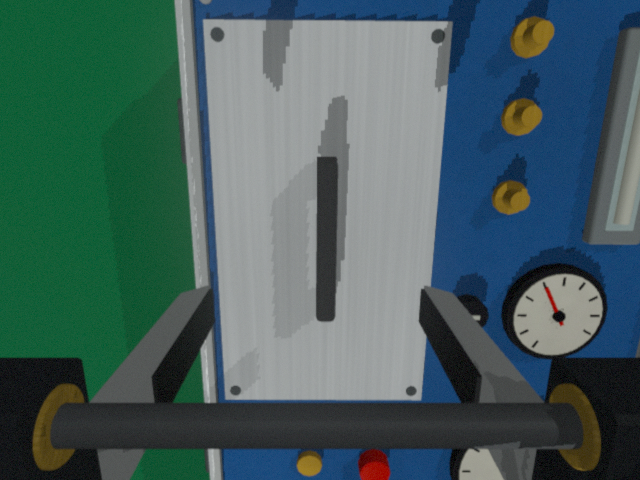

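Wrist view: bar handle from (327,157) to (327,320), the cover centred and no obstacle under the fingers. Descend and grip.

Call:
carry_out:
  increments:
    - [0.7,0.3,1,0,0,0,0]
    - [0.7,0.3,2,0,0,0,0]
    - [0.7,0.3,3,0,0,0,0]
    - [0.7,0.3,3.5,0,0,0,0]
    - [0.7,0.3,3.5,0,0,0,0]

```text
clock: 3.0
ee_pos: [0.524, -0.0176, 0.1102]
eef_rot: [0.787, 0.617, -0.003, -0.002]
force: [-0.6, 0.2, -0.4]
gripper_width: 0.094
```

```bash
python3 - <<'E'
from h import *
print(arm.get_state()["ee_pos"],inc([.5276,-.0164,.1132],down(np.radians(-13.6))))
E
```

```text
[ 0.52395445 -0.01759189  0.11022542] (array([ 0.08,  0.13, -0.12]), array([-0.06,  0.02, -0.04]))
```

Call:
carry_out:
  increments:
    - [0.1,0.1,-0.1,0,0,0,0]
    - [0.1,0.1,-0.1,0,0,0,120]
    - [0.1,0.1,-0.1,0,0,0,255]
    - [0.1,0.1,-0.1,0,0,0,255]
    - [0.1,0.1,-0.1,0,0,0,255]

```text
clock: 3.42
ee_pos: [0.5278, -0.0161, 0.1139]
eef_rot: [0.787, 0.617, -0.002, -0.001]
force: [-1.0, 0.1, 0.0]
gripper_width: 0.0709
```

Call:
carry_out:
  increments:
    - [0,0,0,0,0,0,255]
    - [0,0,0,0,0,0,255]
    - [0,0,0,0,0,0,255]
    - [0,0,0,0,0,0,255]
    - [0,0,0,0,0,0,255]

```text
clock: 3.83
ee_pos: [0.5278, -0.016, 0.1139]
eef_rot: [0.787, 0.617, -0.002, -0.001]
force: [-0.3, 0.1, 1.0]
gripper_width: 0.0375
```

Call:
carry_out:
  increments:
    - [0,0,0,0,0,0,255]
    - [0,0,0,0,0,0,255]
    - [0,0,0,0,0,0,255]
    - [0,0,0,0,0,0,255]
    - [0,0,0,0,0,0,255]

```text
clock: 4.25
ee_pos: [0.5278, -0.016, 0.1138]
eef_rot: [0.787, 0.617, -0.002, -0.001]
force: [-0.2, 0.1, -0.4]
gripper_width: 0.0117
```

Call:
carry_out:
  increments:
    - [0,0,-0.5,0,0,0,255]
    - [0,0,-1,0,0,0,255]
    - [0,0,-1.5,0,0,0,255]
    - [0,0,-2,0,0,0,255]
    - [0,0,-2.5,0,0,0,255]

```text
clock: 4.67
ee_pos: [0.5272, -0.0158, 0.1759]
eef_rot: [0.787, 0.617, -0.003, -0.002]
force: [-0.3, -0.3, -2.7]
gripper_width: 0.012
```

```bash
python3 - <<'E'
from h import *
print(arm.get_state()); print(inc([.601,.286,.2],down(np.radians(-13.6))))
E
```

```text
{'clock': 4.6667, 'joints': array([-0.19274729,  0.13705913,  1.68567539, -0.00212625,  1.32484049,
        0.04895485]), 'dq': array([ 7.55801232e-04, -1.48323687e-01, -1.56923787e-01, -1.64889989e-04,
        3.06151128e-01, -1.16618531e-03]), 'joint_torque': array([ 2.69995769e-02, -3.40030575e+01, -2.80199701e+01,  6.26607961e-02,
       -1.82136660e-01, -9.74059767e-04]), 'ee_pos': array([ 0.52723129, -0.01579172,  0.17593453]), 'eef_rot': array([ 0.78703067,  0.61690576, -0.0027367 , -0.0015872 ]), 'force': array([-0.34187309, -0.34803016, -2.66784704]), 'wrist_torque': array([ 0.02065741, -0.06683967, -0.01146089]), 'gripper_width': 0.012004819706248997}
(array([12.42, -0.02, -0.99]), array([-0.06,  0.02, -0.04]))
```

Call:
carry_out:
  increments:
    - [0.5,0,-0.6,0,0,0,255]
    - [1.6,0,-1,0,0,0,255]
    - [2.9,0,-1,0,0,0,255]
    - [4.2,0,-1,0,0,0,255]
    - [5.5,0,-1,0,0,0,255]

```text
clock: 5.08
ee_pos: [0.56, 0.1189, 0.2002]
eef_rot: [0.787, 0.617, -0.003, -0.002]
force: [0.4, -0.0, -2.4]
gripper_width: 0.0113
```

Call:
carry_out:
  increments:
    - [1.3,0,0,0,0,0,255]
    - [2.6,0,0,0,0,0,255]
    - [3.9,0,0,0,0,0,255]
    - [5.2,0,0,0,0,0,255]
    - [5.9,0,0,0,0,0,255]

```text
clock: 5.5
ee_pos: [0.5948, 0.2656, 0.1985]
eef_rot: [0.787, 0.618, -0.003, -0.003]
force: [-0.1, -0.5, -3.2]
gripper_width: 0.0116
```

Call:
carry_out:
  increments:
    - [0.5,0,0,0,0,0,255]
    - [0.5,0,0,0,0,0,255]
    - [0.5,0,0,0,0,0,255]

```text
clock: 5.75
ee_pos: [0.597, 0.2777, 0.1972]
eef_rot: [0.786, 0.618, -0.005, -0.003]
force: [-0.4, -0.6, -2.1]
gripper_width: 0.012
```

```bash
python3 - <<'E'
from h import *
c=arm.capture("scene"); save(c,"s2")
print(arm.get_state()["ee_pos"],arm.get_state()["gripper_width"]); print(inc([.601,.288,.0167],down(np.radians(-13.6))))
q=arm.trace("cover_grip",c)[0]; P=cloud(c)[q["region"]&(c["range_z"]>0)]
print(q["p"],cv2.minAreaRect(P[:,:2].astype(np.float32)*1000),np.percentile(P[:,2],[2,50,98]))
A=np.c_[P[:,:2],np.ones(len(P))]; m=abs(P[:,2]-np.median(P[:,2]))<.012; print(np.linalg.lstsq(A[m],P[m,2],rcond=None)[0])
E
```

```text
[0.59720107 0.2768952  0.19755863] 0.011915175374822302
(array([0.49, 0.11, 7.23]), array([-0.1 ,  0.04, -0.02]))
0.83 ((492.62091064453125, 321.41815185546875), (315.81195068359375, 387.007568359375), 76.84427642822266) [0.18776893 0.19145496 0.22188728]
[-0.00872341  0.000406    0.19658022]
```

View pics/s2.png

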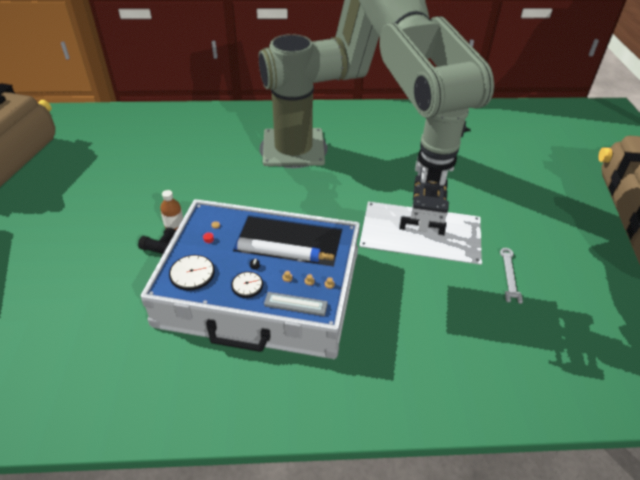

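The view shows the cover level in the gripper (bar at (425,225)), clear of the case and wrench, and the pump visible in the bay with its brass nozzle at (325,257). Lowering now.

Call:
carry_out:
  increments:
    - [0.5,0.1,1.2,0,0,0,255]
    - [0.5,0.1,2.4,0,0,0,255]
    - [0.5,0.1,3.6,0,0,0,255]
    - [0.5,0.1,4.8,0,0,0,255]
    - [0.5,0.1,5.6,0,0,0,255]

```text
clock: 6.27
ee_pos: [0.5995, 0.2855, 0.0545]
eef_rot: [0.787, 0.616, -0.007, -0.003]
force: [-1.2, -0.1, -3.3]
gripper_width: 0.012
```

Call:
carry_out:
  increments:
    - [0,0,0.4,0,0,0,255]
    - [0,0,0.7,0,0,0,255]
    - [0,0,1.0,0,0,0,255]

```text
clock: 6.52
ee_pos: [0.5997, 0.2846, 0.0296]
eef_rot: [0.788, 0.616, -0.006, -0.003]
force: [0.8, -0.0, -1.8]
gripper_width: 0.0117
```

```bash
python3 - <<'E'
from h import *
print(arm.get_state()["force"],inc([.601,.288,.0167],down(np.radians(-13.6))))
E
```

```text
[ 0.78355427 -0.00285009 -1.75533138] (array([0.15, 0.02, 0.52]), array([-0.12,  0.06, -0.06]))
```

Call:
carry_out:
  increments:
    - [0,0,0.2,-0.1,0,0,255]
    - [0,0,0.3,-0.1,0,0,255]
    - [0,0,0.42,-0.1,0,0,255]
    - [0,0,0.5,-0.1,0,0,255]
    - [0,0,0.5,-0.1,0,0,255]

```text
clock: 6.93
ee_pos: [0.6003, 0.2849, 0.018]
eef_rot: [0.788, 0.616, -0.002, 0.001]
force: [-0.9, -0.2, -2.3]
gripper_width: 0.0118
```

Call:
carry_out:
  increments:
    - [0,0,0.03,0,0,0,255]
    - [0,0,0.06,0,0,0,255]
    - [0,0,0.06,0,0,0,255]

```text
clock: 7.18
ee_pos: [0.6009, 0.2852, 0.0178]
eef_rot: [0.788, 0.616, -0.002, 0.001]
force: [-1.7, -1.6, 4.0]
gripper_width: 0.0119
```

Call:
carry_out:
  increments:
    - [0,0,0,0,0,0,80]
    - [0,0,0,0,0,0,80]
    - [0,0,0,0,0,0,80]
    - [0,0,0,0,0,0,80]
    - [0,0,0,0,0,0,80]

```text
clock: 7.6
ee_pos: [0.6009, 0.2852, 0.0177]
eef_rot: [0.788, 0.616, -0.002, 0.001]
force: [-0.7, 1.0, -0.1]
gripper_width: 0.042
```

Call:
carry_out:
  increments:
    - [0,0,-0.5,0,0,0,80]
    - [0,0,-1.5,0,0,0,80]
    - [0,0,-3,0,0,0,80]
    - [0,0,-4.5,0,0,0,80]
    - [0,0,-6,0,0,0,80]

```text
clock: 8.02
ee_pos: [0.6007, 0.2857, 0.1699]
eef_rot: [0.788, 0.616, -0.002, 0.001]
force: [0.1, -0.0, 0.4]
gripper_width: 0.0649
```

```bash
python3 - <<'E'
from h import *
c=arm.capture("scene"); save(c,"s3"); P0=cloud(c)
print(arm.get_state()["ee_pos"],arm.get_state()["gripper_width"])
for l in("cover_grip","pump_center"):
  q=arm.trace(l,c)
  if not q: continue
  q=q[0]; P=P0[q["region"]&(c["range_z"]>0)]
  print(l,q["p"],cv2.minAreaRect(P[:,:2].astype(np.float32)*1000),np.percentile(P[:,2],[2,50,98]))
for l,h in(("pump_center",.065),("pump_nozzle",.065),("cover_grip",.0355),("bay",.104),("bay_edge",.104)):
  for q in arm.landmark_of(l,c)[:1]: print(l,q["p"],q["pixel"],onplane(c,q["pixel"],h))
B=np.array([.5276,-.0155]); ex=np.array([.235,.972]);C=B-.045*ex
print("pump guess",C); print(inc([*C,.2],down(np.radians(-13.6))))
E
```

```text
[0.60611139 0.28770869 0.18056679] 0.0644802477512244
cover_grip 0.76 ((592.7025756835938, 287.81512451171875), (257.7347106933594, 166.93374633789062), 75.90533447265625) [0.00775437 0.01237914 0.04367592]
pump_center 0.85 ((517.3372192382812, -28.384315490722656), (235.8728790283203, 86.58036041259766), 89.08525085449219) [0.02509907 0.07537787 0.08318968]
pump_center 0.71 [272.2, 251.7] [ 0.52830695 -0.05509828  0.065     ]
pump_nozzle 0.63 [336.0, 259.7] [0.56008852 0.09795331 0.065     ]
cover_grip 0.72 [237.7, 232.0] [ 0.42544379 -0.14714926  0.0355    ]
bay 0.86 [286.4, 239.9] [ 0.52818558 -0.01967762  0.104     ]
bay_edge 0.56 [239.7, 233.8] [ 0.5036985  -0.13161446  0.104     ]
pump guess [ 0.517025 -0.05924 ]
(array([-14.18,   0.12,  -1.3 ]), array([-0.03,  0.06, -0.06]))
```

Call:
carry_out:
  increments:
    - [-1.2,0.1,-0.5,0,0,0,80]
    - [-2.7,0.1,-1,0,0,0,80]
    - [-4.3,0.1,-1,0,0,0,80]
    - [-5.9,0.1,-1,0,0,0,80]
    - [-7.5,0.1,-1,0,0,0,80]

```text
clock: 8.83
ee_pos: [0.5552, 0.1014, 0.1899]
eef_rot: [0.787, 0.616, -0.005, -0.0]
force: [0.1, -0.1, -0.4]
gripper_width: 0.0646
```

Call:
carry_out:
  increments:
    - [-1.5,0,0,0,0,0,80]
    - [-3,0,0,0,0,0,80]
    - [-4.5,0,0,0,0,0,80]
    - [-6,0,0,0,0,0,80]
    - [-6.8,0,0,0,0,0,80]

```text
clock: 9.25
ee_pos: [0.5122, -0.0667, 0.1895]
eef_rot: [0.788, 0.615, -0.006, -0.001]
force: [-0.3, -0.5, -0.4]
gripper_width: 0.0649
```

Call:
carry_out:
  increments:
    - [-0.1,0,0,0,0,0,80]
    - [-0.1,0,0,0,0,0,80]

```text
clock: 9.42
ee_pos: [0.5102, -0.07, 0.1879]
eef_rot: [0.789, 0.614, -0.007, -0.003]
force: [-0.0, -0.5, 0.0]
gripper_width: 0.0645
```

```bash
cat > p.py <<'E'
from h import *
c=arm.capture("wrist"); save(c,"w2"); P=cloud(c)
q=arm.trace("pump_center",c)[0]; m=q["region"]&(c["range_z"]>.05)
X=P[m]; print(q["p"],m.sum(),np.percentile(X[:,2],[1,20,50,80,99]).round(3))
top=X[(X[:,2]>.07)&(X[:,2]<.09)]
l=cv2.fitLine(top[:,:2].astype(np.float32),cv2.DIST_HUBER,0,.001,.001).ravel(); print("axis",l,np.degrees(np.arctan2(l[1],l[0])))
ex=np.array([.235,.972]); ey=np.array([-.972,.235]); B=np.array([.588,-.0855])
for nm,Y in(("all",X),("top",top)):
  d=Y[:,:2]-B; print(nm,"casex",np.percentile(d@ex,[1,50,99]).round(4),"casey",np.percentile(d@ey,[2,50,98]).round(4))
pz=P[(abs(P[...,2]-.104)<.004)&(c["range_z"]>.05)]; print("panel z",np.median(pz[:,2]),len(pz))
for n,h in(("pump_center",.065),("pump_nozzle",.065),("bay",.104),("bay_edge",.104)):
  for q in arm.landmark_of(n,c)[:1]: o=onplane(c,q["pixel"],h); print(n,q["p"],np.round(q["pixel"]),o.round(4),((o[:2]-B)@ex).round(4),((o[:2]-B)@ey).round(4))
print(arm.get_state()["ee_pos"])
E
python3 p.py
```

```text
0.87 13742 [0.021 0.074 0.079 0.081 0.082]
axis [ 0.23516628  0.9719552   0.52403337 -0.02981842] 76.398575
all casex [-0.0777  0.0448  0.1464] casey [0.0607 0.0753 0.0898]
top casex [-0.0771  0.0444  0.1454] casey [0.0614 0.0753 0.0891]
panel z 0.10515490839039413 85487
pump_center 0.84 [320. 213.] [ 0.5152 -0.0544  0.065 ] 0.0132 0.0781
bay_edge 0.71 [326. 336.] [ 0.5003 -0.1316  0.104 ] -0.0654 0.0744
[ 0.51179524 -0.067718    0.18932715]
```

View pics/w2.png

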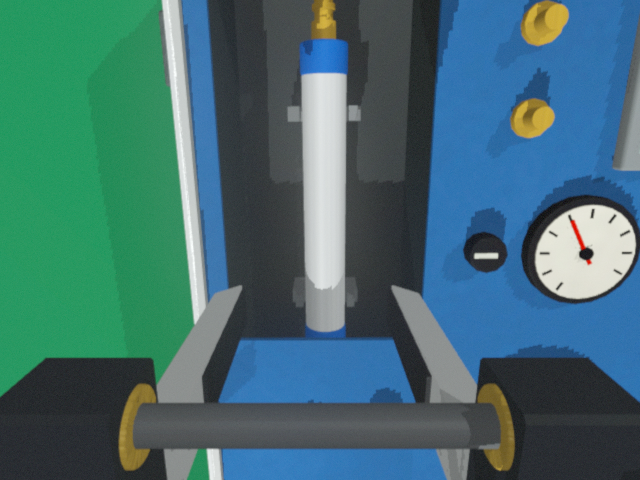

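The view shows the pump on the opening's middle line: barrel at columns 303–347, front cap at (324,56), cradle ears at rows 113 and 292. The axis fit agrees with the given geometry, so I'll grasp between the cradles at case x ≈ 12 mm.

```bash
python3 - <<'E'
from h import *
print(inc([.5177,-.0561,.047],down(np.radians(-13.6))),arm.get_state()["joints"].round(2))
E
```

```text
(array([0.56, 0.17, 5.69]), array([-0.1 ,  0.08, -0.05])) [-0.29  0.1   1.69 -0.01  1.35 -0.05]
```

Call:
carry_out:
  increments:
    - [0.56,0.17,1,-0.1,0.1,0,80]
    - [0.56,0.17,2,-0.1,0.1,0,80]
    - [0.56,0.17,3,-0.1,0.1,0,80]
    - [0.56,0.17,3.5,-0.1,0.1,0,80]
    - [0.56,0.17,3.5,-0.1,0.1,0,80]

```text
clock: 10.13
ee_pos: [0.5153, -0.0537, 0.098]
eef_rot: [0.787, 0.617, -0.001, -0.004]
force: [-1.0, -0.4, -0.4]
gripper_width: 0.0645
```

```bash
python3 - <<'E'
from h import *
print(inc([.5177,-.0561,.047],down(np.radians(-13.6))),arm.get_state()["joints"].round(2))
E
```

```text
(array([-0.07,  0.13,  2.04]), array([-0.07, -0.02, -0.04])) [-0.27  0.21  1.78  0.    1.16 -0.03]
```

Call:
carry_out:
  increments:
    - [-0.07,0.13,0.7,-0.1,0,0,80]
    - [-0.07,0.13,1.4,-0.1,0,0,80]
    - [-0.07,0.13,2.0,-0.1,0,0,80]
    - [-0.07,0.13,2.0,-0.1,0,0,80]

```text
clock: 10.47
ee_pos: [0.5161, -0.0549, 0.0461]
eef_rot: [0.787, 0.617, 0.001, -0.001]
force: [-1.3, 0.0, -0.5]
gripper_width: 0.0644
```

```bash
python3 - <<'E'
from h import *
print(inc([.5177,-.0561,.047],down(np.radians(-13.6))))
E
```

```text
(array([-0.03,  0.07, -0.03]), array([-0.01, -0.02, -0.03]))
```

Call:
carry_out:
  increments:
    - [0,0.07,0,0,0,0,255]
    - [0,0.07,0,0,0,0,255]
    - [0,0.07,0,0,0,0,255]
    - [0,0.07,0,0,0,0,255]
    - [0,0.07,0,0,0,0,255]

```text
clock: 10.88
ee_pos: [0.5186, -0.0556, 0.0472]
eef_rot: [0.787, 0.617, 0.001, -0.0]
force: [-0.3, -0.1, 1.0]
gripper_width: 0.0345
```

Call:
carry_out:
  increments:
    - [0,0,0,0,0,0,255]
    - [0,0,0,0,0,0,255]
    - [0,0,0,0,0,0,255]
    - [0,0,0,0,0,0,255]

```text
clock: 11.22
ee_pos: [0.5187, -0.0556, 0.0475]
eef_rot: [0.787, 0.617, 0.001, -0.0]
force: [-0.3, 0.1, 1.4]
gripper_width: 0.0293
```

Call:
carry_out:
  increments:
    - [0,0,-0.15,0,0,0,255]
    - [0,0,-0.3,0,0,0,255]
    - [0,0,-0.45,0,0,0,255]
    - [0,0,-0.45,0,0,0,255]

```text
clock: 11.55
ee_pos: [0.5191, -0.0557, 0.0593]
eef_rot: [0.787, 0.617, 0.002, 0.0]
force: [-0.0, -0.3, -3.3]
gripper_width: 0.0294
```

```bash
python3 - <<'E'
from h import *
s=arm.get_state(); print(s["ee_pos"],s["force"],s["wrist_torque"],s["joints"].round(2),R.from_quat(s["eef_rot"]).as_matrix().round(3))
E
```

```text
[ 0.5190736  -0.05569007  0.05931453] [-1.45264532e-03 -3.25345389e-01 -3.27195044e+00] [ 7.73422493e-05 -9.89556106e-02 -4.66855013e-02] [-0.27  0.27  1.8   0.    1.07 -0.04] [[ 0.238  0.971  0.003]
 [ 0.971 -0.238  0.002]
 [ 0.002  0.002 -1.   ]]
```

```bash
cat > t.py <<'E'
import numpy as np,sys
# tilt about pivot p (tool frame, mm), optional axial travel per row
px,pz=float(sys.argv[1]),float(sys.argv[2])
for a in map(float,sys.argv[3:]):
    c,s=np.cos(np.radians(a)),np.sin(np.radians(a))
    print([round((px-(px*c+pz*s))/25,2),0,round((pz-(-px*s+pz*c))/25,2),0,round(a/6,2),0,255])
E
python3 t.py -69 -20 4 8 12 16 20
```

```text
[np.float64(0.05), 0, np.float64(-0.19), 0, 0.67, 0, 255]
[np.float64(0.08), 0, np.float64(-0.39), 0, 1.33, 0, 255]
[np.float64(0.11), 0, np.float64(-0.59), 0, 2.0, 0, 255]
[np.float64(0.11), 0, np.float64(-0.79), 0, 2.67, 0, 255]
[np.float64(0.11), 0, np.float64(-0.99), 0, 3.33, 0, 255]
```

Call:
carry_out:
  increments:
    - [0.05,0,-0.19,0,0.67,0,255]
    - [0.08,0,-0.39,0,1.33,0,255]
    - [0.11,0,-0.59,0,2.0,0,255]
    - [0.11,0,-0.79,0,2.67,0,255]
    - [0.11,0,-0.99,0,3.33,0,255]

```text
clock: 11.97
ee_pos: [0.5199, -0.0534, 0.0846]
eef_rot: [0.774, 0.608, 0.139, -0.107]
force: [0.0, 0.8, -4.0]
gripper_width: 0.0298
```

```bash
cat > s.py <<'E'
from h import *
import sys
s=arm.get_state(); M=R.from_quat(s["eef_rot"]).as_matrix(); print(s["ee_pos"].round(4),s["force"].round(1),s["wrist_torque"].round(2),s["joints"].round(2),"tilt",np.degrees(np.arcsin(M[2,0])).round(1),"roll",np.degrees(np.arcsin(M[2,1])).round(1),s["gripper_width"])
c=arm.capture("side"); save(c,sys.argv[1]); P=cloud(c)
q=arm.trace("pump_center",c)
if q:
    m=cv2.erode(q[0]["region"].astype(np.uint8),np.ones((3,3)))>0; X=P[m&(c["range_z"]>0)]
    l=cv2.fitLine(X.astype(np.float32),cv2.DIST_HUBER,0,.001,.001).ravel()
    l*=np.sign(l[1]); g=s["ee_pos"]-.0188*M[:,2]
    print(q[0]["p"],len(X),"pump dir tilt",np.degrees(np.arcsin(l[2])).round(1),"extent about grasp",np.percentile((X-g)@l[:3],[0.5,99.5]).round(3),"zmin/max",np.percentile(X[:,2],[1,99]).round(3),"grasp",g.round(3))
E
python3 s.py d1
```

```text
[ 0.5199 -0.0534  0.0846] [ 0.   0.8 -4. ] [-0.42  0.06  0.02] [-0.5   0.25  1.81  0.37  1.2  -0.41] tilt 20.2 roll 0.2 0.029831782528038198
0.74 11054 pump dir tilt 0.6 extent about grasp [-0.222  0.281] zmin/max [0.012 0.118] grasp [ 0.518 -0.06   0.102]
```

View pics/d1.png

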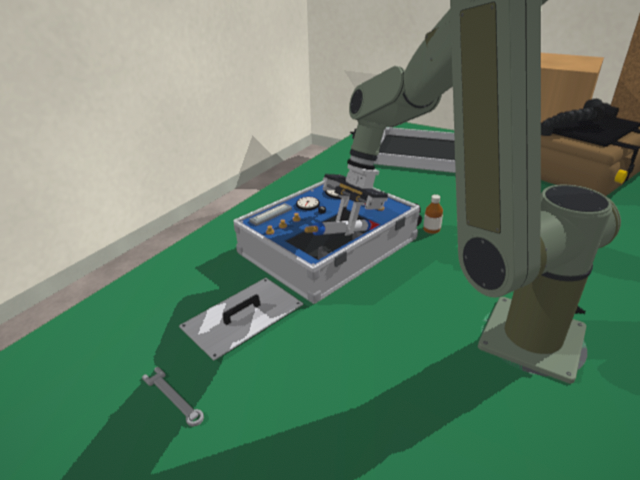

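```bash
python3 - <<'E'
from h import *
a=arm.capture("side"); b=arm.capture("scene")
A=cv2.resize(a["frame"][160:300,230:430],(800,560)); B=cv2.resize(b["frame"][180:320,190:390],(800,560))
o=np.vstack([A,B]); o=cv2.resize(o,(428,600)); cv2.imwrite("pics/d2.png",cv2.cvtColor(np.hstack([cv2.resize(A,(400,280)),cv2.resize(B,(400,280))]),cv2.COLOR_RGB2BGR))
for c,n in((a,"side"),(b,"scene")):
    P=cloud(c)
    for l in("pump_nozzle","pump_center"):
        for q in arm.landmark_of(l,c)[:1]:
            u,v=np.round(q["pixel"]).astype(int); print(n,l,q["p"],(u,v),P[v,u].round(3))
    for q in arm.trace("pump_center",c)[:2]:
        X=P[q["region"]&(c["range_z"]>0)]; print(q["p"],len(X),np.percentile(X[:,2],[2,50,98]))
E
```

```text
side pump_nozzle 0.59 (np.int64(304), np.int64(230)) [0.603 0.013 0.101]
side pump_center 0.77 (np.int64(346), np.int64(226)) [ 0.508 -0.05   0.11 ]
scene pump_nozzle 0.69 (np.int64(330), np.int64(231)) [0.486 0.087 0.09 ]
scene pump_center 0.75 (np.int64(272), np.int64(239)) [ 0.535 -0.053  0.115]
0.76 870 [0.07342627 0.12479749 0.15474283]
```

View pics/d2.png

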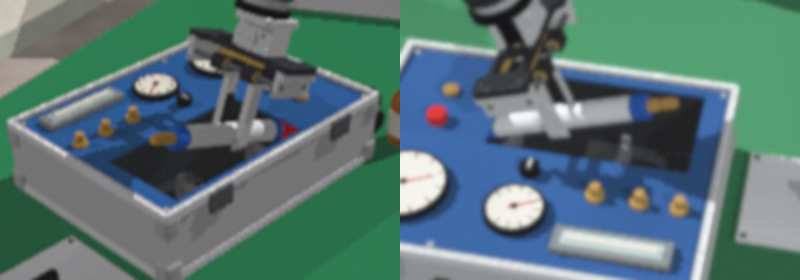

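Both views show the pump slanted: nozzle up and well above the panel, knob still under the panel edge, firmly held. Drawing it out along its own axis.

Call:
carry_out:
  increments:
    - [0.4,0,0,0,0,0,255]
    - [0.8,0,0,0,0,0,255]
    - [1.2,0,0,0,0,0,255]
    - [1.6,0,0,0,0,0,255]
    - [2,0,0,0,0,0,255]

```text
clock: 12.88
ee_pos: [0.531, -0.0053, 0.1018]
eef_rot: [0.774, 0.609, 0.138, -0.107]
force: [1.0, -0.6, -3.1]
gripper_width: 0.0294
```

Call:
carry_out:
  increments:
    - [0.5,0,0,0,0,0,255]
    - [1.0,0,0,0,0,0,255]
    - [1.5,0,0,0,0,0,255]
    - [2,0,0,0,0,0,255]
    - [2.5,0,0,0,0,0,255]

```text
clock: 13.3
ee_pos: [0.545, 0.0531, 0.1237]
eef_rot: [0.774, 0.609, 0.138, -0.107]
force: [-0.2, -0.6, -3.8]
gripper_width: 0.0292
```

```bash
python3 - <<'E'
from h import *
s=arm.get_state(); M=R.from_quat(s["eef_rot"]).as_matrix(); g=s["ee_pos"]-.0188*M[:,2]
B=np.array([.588,-.0855]);ex=np.array([.235,.972]);ey=np.array([-.972,.235])
h=g-.152*M[:,0]; print("grasp",g,"handle",h,"casexy",(h[:2]-B)@ex,(h[:2]-B)@ey,s["joints"].round(2),s["force"].round(1))
print("up .1:",(M.T@[0,0,.1])/.025)
c=arm.capture("side");b=arm.capture("scene")
cv2.imwrite("pics/d3.png",cv2.cvtColor(np.hstack([cv2.resize(c["frame"][120:300,220:440],(400,327)),cv2.resize(b["frame"][140:320,190:410],(400,327))]),cv2.COLOR_RGB2BGR))
E
```

```text
grasp [0.54341576 0.04682423 0.14136645] handle [ 0.50991735 -0.09193625  0.08914208] casexy -0.024605457797081325 0.0743838176006319 [-0.28  0.2   1.78  0.38  1.2  -0.19] [-0.2 -0.6 -3.8]
up .1: [ 1.37432548  0.00922818 -3.75648031]
```

View pics/d3.png

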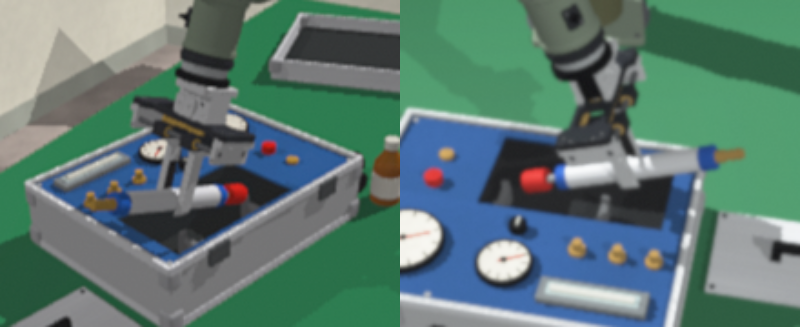

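Both crops show the red knob inside the opening, clear of the panel's edge. Lifting straight up.

Call:
carry_out:
  increments:
    - [0.3,0,-0.8,0,0,0,255]
    - [0.7,0,-1.9,0,0,0,255]
    - [1.15,0,-3.1,0,0,0,255]
    - [1.6,0,-4.3,0,0,0,255]
    - [1.9,0,-5.2,0,0,0,255]

```text
clock: 13.82
ee_pos: [0.5455, 0.0532, 0.2654]
eef_rot: [0.773, 0.61, 0.139, -0.105]
force: [0.0, -0.4, -2.7]
gripper_width: 0.0292
```

Call:
carry_out:
  increments:
    - [0,0,0,0,0,0,255]
    - [0,0,0,0,0,0,255]
    - [0,0,0,0,0,0,255]
    - [0,0,0,0,0,0,255]
    - [0,0,0,0,0,0,255]

```text
clock: 14.23
ee_pos: [0.544, 0.0535, 0.2626]
eef_rot: [0.773, 0.61, 0.138, -0.107]
force: [0.4, -0.3, -3.9]
gripper_width: 0.0294
```

```bash
python3 - <<'E'
from h import *
s=arm.get_state(); M=R.from_quat(s["eef_rot"]).as_matrix(); g=s["ee_pos"]-.0188*M[:,2]
print("grasp",g,"handle",g-.152*M[:,0],"nozzle",g+.15*M[:,0],s["dq"].round(3),s["force"].round(1))
c=arm.capture("side");b=arm.capture("scene")
cv2.imwrite("pics/d4.png",cv2.cvtColor(np.hstack([cv2.resize(c["frame"][60:380,130:450],(400,400)),cv2.resize(b["frame"][80:360,140:520],(400,295))[:, :] if 0 else cv2.resize(b["frame"][80:400,200:520],(400,400))]),cv2.COLOR_RGB2BGR))
for k,n in((c,"side"),(b,"scene")):
    P=cloud(k)
    for l in("pump_nozzle","pump_handle","cover_grip","connector_mid","bottle_mid","wrench_grip"):
        for q in arm.landmark_of(l,k)[:1]:
            u,v=np.round(q["pixel"]).astype(int); print(n,l,round(q["p"],2),(u,v),P[v,u].round(3))
E
```

```text
grasp [0.54249759 0.04722374 0.28022062] handle [ 0.50918244 -0.09157295  0.22797524] nozzle [0.57537438 0.18419416 0.33177856] [ 0.    -0.001 -0.01   0.001  0.002  0.002] [ 0.4 -0.3 -3.9]
side pump_nozzle 0.82 (np.int64(267), np.int64(180)) [0.57  0.186 0.328]
side pump_handle 0.92 (np.int64(353), np.int64(182)) [ 0.502 -0.074  0.232]
side cover_grip 0.64 (np.int64(242), np.int64(308)) [0.596 0.288 0.033]
side connector_mid 0.42 (np.int64(402), np.int64(211)) [ 0.416 -0.211  0.104]
side bottle_mid 0.7 (np.int64(433), np.int64(214)) [ 0.353 -0.302  0.068]
side wrench_grip 0.56 (np.int64(185), np.int64(406)) [0.526 0.542 0.008]
scene pump_nozzle 0.79 (np.int64(384), np.int64(176)) [0.578 0.185 0.33 ]
scene pump_handle 0.78 (np.int64(252), np.int64(200)) [ 0.261 -0.119  0.004]
scene cover_grip 0.78 (np.int64(415), np.int64(276)) [0.599 0.285 0.043]
scene connector_mid 0.93 (np.int64(162), np.int64(245)) [ 0.464 -0.335  0.033]
scene bottle_mid 0.75 (np.int64(171), np.int64(210)) [ 0.383 -0.317  0.079]
scene wrench_grip 0.82 (np.int64(505), np.int64(262)) [0.53  0.535 0.009]
```

View pics/d4.png

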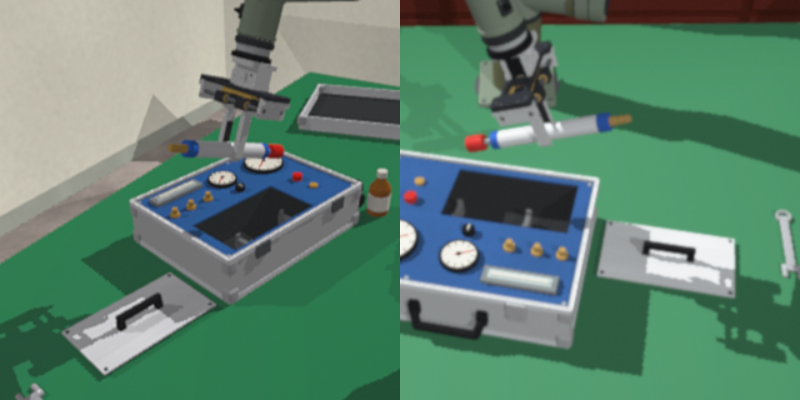

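The pump is held clear at rest, with its handle end at about 0.23 m and nozzle at about 0.33 m. The cover is flat, and the bystanders haven't moved. Handing in.

```bash
python3 -c "
from rig import arm
print(arm.close_job())"
```

```text
the job is handed in; nothing more can be done
None
```

I handed the job in at about 14.5 s on the robot's clock; it reports no verdict. The cover lies flat on the table with its handle up, and the gripper is holding the pump clear above the case.

- **Cover:** I gripped it by the bar, lifted it off the bay and set it down just left of the case until it touched the table, then let go. Its grip point is about 35 mm up.
- **Pump:** I gripped it at mid-barrel, raised it 12 mm off the cradles and tilted it 20° nozzle up. I then drew it along its own axis through the opening and lifted it.

**Last checks:**
- **Pump position:** the arm was at rest with a 29 mm grip opening and about 3.9 N of load. The pose gave the handle end at 0.228 m and the nozzle at 0.332 m, both well above the required 0.154 m. The side camera agreed on both ends to within 5 mm in height.
- **Bystanders:** the scene camera put the connector, bottle and wrench within about 7 mm of their first readings, which is within the measuring error.

**Readings that disagreed:**
- The scene camera's final handle landmark landed on the table behind the pump.
- The side camera's connector landmark was unreliable in every picture, with low confidence.
- At the 20° tilt, the side camera's outline of the pump was wrong because it took in the case.

I left these out and relied on the other camera, the arm's pose and the pictures I viewed.

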